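# Unlock the quarter-turn fasteners and open the filter bay

### The arm

A 6-joint arm with a two-finger parallel gripper is mounted at the origin on a cart in front of the work surface, level with it; the furniture and walls round the work are solid. World frame = base frame: x ahead of the robot, y to its left, z up, the work surface at z = 0. Lengths are in m, angles in degrees, forces in N, time in s.
With the tool pointing down it reaches from about 0.2 to 0.875 m from the base axis. Payload 3.4 kg.
Tool frame: the origin (TCP) lies at the very end of the fingers, on their centre line; the grasp point (between the pads) lies 19 mm behind it; z points along the fingers, y is the line along which they close (so a half turn about z gives the same grasp; the last joint's range is limited). The gripper opens to 94 mm and grips with 3 to 60 N. Pads are 16 mm wide; open, the fingers measure 119 mm over their backs; the gripper's body (75 mm by 177 mm) begins 78 mm behind the grasp point.
Start: joints at [63.942, 15.808, 86.224, -0, 77.962, -6.933], TCP at [0.188, 0.543, 0.205] pointing down, gripper open.
Joint ranges: [-165.64, 165.64], [-43.16, 119.46], [12.63, 154.43], [-67.54, 247.53], [6.08, 155.33], [-154.97, 154.97]. Speed limits (degrees/s): [147.25, 147.25, 180, 180, 180, 180].

### API

Orientations are given as a 3x3 rotation matrix whose columns are the frame's x, y, z axes.
In Python, from bench import ctrl gives the robot as it stands.
- The arm moves only by the shell command python3 -m creep 'ROWS' [OPENING]. ROWS is JSON, a list of rows, each a list of 4 numbers: the shift along the world's x, y, z in cm, then the turn about the world's z in degrees. In form: [[dx, dy, dz, twist], ...]. A call has 1 to 5 rows; each row is the pose to reach, as a shift and turn from the pose commanded when the call began; what a row does not reach only later rows make up. A row lasts 1/10 s, in which the tool goes at most 50 mm and 8.59 degrees, less where a joint would pass 70% of its speed; a pose out of reach is approached as far as the arm can. A call with a gripper value outside its range is refused whole. OPENING is the finger opening in cm, from 0 to 9.4, set as the call begins (- or left out, the last holds). The fingers move at their own pace and stop on an object; the grip force is fixed at half the most. Time passes only in rows, so rows that repeat a pose let the fingers close. It gives the time, the measured TCP pose, the force, the opening and the grip force at its end, in the units of the state.
- ctrl.get_state(): the state, without advancing time (a new reading comes with each control period).
- ctrl.capture(name): name is "scene" or "side" or "wrist"; returns (picture, depth): 480x640x3 uint8, blue, green, red; 480x640 float32, m along the optical axis (not along the pixel's ray), 0 where there is no reading.
- ctrl.camera_info(name): a dict with "fx", "fy", "cx", "cy" (pixels), "dist_coeffs" ([k1, k2, p1, p2, k3] as OpenCV has them; the pictures are not rectified), "camera_from_world" (4x4, takes a point from world to camera coordinates). Camera axes: x right, y up, looking along -z (the intrinsics and any distortion apply to the point x, -y, -z); pixel columns grow to the right and rows downward; lengths in m; the calibration is good to about 2 mm. A picture is of the moment at which its call begins: read the wrist's pose just before it. camera_info takes no time and is no camera call; for the wrist camera it gives the pose at the moment of the call.
- ctrl.job_done(): hands the job in; it is judged then, once.
Trained networks look in the newest picture that a camera, given by its name, has taken for a name from the list of things; names that differ only in an ending like _2 or _b are one class to them, and where a whole thing is asked for, a point or a joint stands for the part that bears it (a point fixed in the world has none). Each returns a list of dicts, best first, with "confidence" (0 to 1); they miss things now and then, are a little off and sometimes report something else, mostly with a low value. They report only what shows in the picture. A call takes as long as a camera call.
- ctrl.recognise(name, camera): "rect" ([left, top, right, bottom] as shares, 0 to 1, of the picture: columns of its width, rows of its height, round what is visible of it).
- ctrl.pinpoint(name, camera): "centre" ([row, column] as shares, 0 to 1, of the picture: columns of its width, rows of its height: a listed point, or the origin of a listed thing).
The state is a dict: "clock": time; "qpos": joint angles; "joint_vel": joint speeds; "joint_efforts": joint torques, N m; "ee_pos": TCP position; "tool_rot": TCP orientation; "force": force on the tool from outside, world axes, zero at the start; "ft_torque": the same for the moment, N m; "width": finger opening in m; "finger_force": force on a finger pad.
Only numpy, scipy, OpenCV 4.12 (cv2) and the standard library are available. Lean on these libraries where they do the work, as an engineer would, in place of code of your own. Each camera call takes 0.05 s, during which the arm holds its last target. There are 200 camera calls.

### The job

The filters in the gas purifier are due for a change: turn the two wing fasteners on its sloping access panel a full quarter turn counter-clockwise to unlocked, while the panel stays shut, then lift the panel by its handle until it is fully open and let go, so that it stays open. Do not knock over or push about the carton, the brass fitting, the spanner or the side cutters that lie round the unit.

Things in the scene. Friction and masses are not known exactly. Their poses are not given: they have to be found in the camera images.
- unit: gas purifier: fixed console with white side cheeks, 320 wide (y), 270 deep (x), back deck 155 high. Origin: centre of its underside on the worktop; x to its back, z up; the front looks along -x, to the robot's right. Its sloping front is the access panel: rises to the back at 26 degrees from level, 296 wide, 178 up the slope, hinged along its upper edge
- fastener_left_wing (a point): left quarter-turn fastener: black wing 38 long, 10 thick, 20 high on a round neck. The point is the wing's centre, on its turning axis, 21 above the panel's face (wing spans 11 to 31). Axes: z out of the panel along the turning axis, x along the wing, y across its thickness; they turn with the wing. Fingers closed on its flat sides here just clear the face; 40 free on either side
- fastener_right_wing (a point): right quarter-turn fastener: black wing 38 long, 10 thick, 20 high on a round neck. The point is the wing's centre, on its turning axis, 21 above the panel's face (wing spans 11 to 31). Axes: z out of the panel along the turning axis, x along the wing, y across its thickness; they turn with the wing. Fingers closed on its flat sides here just clear the face; 40 free on either side
- fastener_left (a joint): left fastener, rad: 0 locked (wing up and down the slope, cam tongue behind the housing's lip), 1.57 unlocked at its stop (wing level, parallel to the panel's lower edge). Grows counter-clockwise seen from outside. Tongue leaves the lip near 1.0. Friction 0.06 N m, stays where left; starts at 0 to 0.3
- fastener_right (a joint): right fastener, rad: 0 locked (wing up and down the slope, cam tongue behind the housing's lip), 1.57 unlocked at its stop (wing level, parallel to the panel's lower edge). Grows counter-clockwise seen from outside. Tongue leaves the lip near 1.0. Friction 0.06 N m, stays where left; starts at 0 to 0.3
- panel_handle (a point): centre of the panel's bow handle: round aluminium bar 10 thick, 84 long, parallel to the hinge, its centre line 31 above the panel's face; a post at each end, 74 clear between; a fastener 94 to either side. Axes: y along the bar, z out of the panel, x up the slope to the hinge; they turn with the panel
- panel_hinge (a point): middle of the panel's hinge line, at its upper edge; the hinge runs along this point's y axis; in the panel's axes the handle's centre lies 135 down the slope (-x) and 36 out (+z) from here
- panel (a joint): opening of the panel, rad: 0 shut, 1.31 fully open at its stop (the panel then rises from the hinge towards the robot at 49 degrees above level). Stiff friction hinge: stays where it is left; 4 to 7 N at the handle to lift. Cannot open while a fastener is locked
- filter_box: small carton 48 x 62 x 54 mm high on the worktop in front of the unit's left half; origin at the centre of its underside; leave alone
- brass_union: brass fitting 16 mm across, 27 mm high, standing on the worktop in front of the unit; origin at the centre of its foot; leave alone
- spanner: flat spanner 128 mm long on the worktop in front of the unit; origin at its middle; leave alone
- side_cutter: side cutters 126 mm long on the worktop along the left side of the unit; origin at their middle; leave alone

How it is judged:
By the outcome, as a careful person would: the job done as asked, in the order asked, and still so for the second after the job is handed in, with the robot touching nothing.
It also fails if it takes over 64 s, if anything falls off the work surface, if the arm or the gripper's body presses on something with over 40 N, if the wrist force passes 120 N, or if a joint passes its speed limit or range.

## Working session

There is one attempt and no reset: what is moved stays moved. The work goes in short steps, Python scripts to look and compute and a shell command to move; the robot and the scene stay as the last step left them, time stands still between calls to the robot, and variables do not carry over. Pictures are saved under pics/ and viewed, at most 10 in all, crops included, and the job is handed in when it is done.

```bash
ls; mkdir -p pics
cat > h.py <<'E'
import numpy as np, cv2
from bench import ctrl
def ray(cam,px,info):
    K=np.array([[info['fx'],0,info['cx']],[0,info['fy'],info['cy']],[0,0,1]])
    u=cv2.undistortPoints(np.array([[px]],float),K,np.array(info['dist_coeffs']))[0,0]
    T=np.linalg.inv(np.array(info['camera_from_world']))
    d=T[:3,:3]@np.array([u[0],-u[1],-1.0]); return T[:3,3],d   # depth along axis=1
def look(cam,names,save=None):
    info=ctrl.camera_info(cam); pic,dep=ctrl.capture(cam)
    if save: cv2.imwrite('pics/'+save,pic)
    out={}
    for n in names:
        r=ctrl.pinpoint(n,cam)
        for k in r[:2]:
            px=(k['centre'][1]*640,k['centre'][0]*480); o,d=ray(cam,px,info)
            i,j=int(px[1]),int(px[0]); w=dep[max(0,i-1):i+2,max(0,j-1):j+2]; w=w[w>0]
            z=np.median(w) if w.size else np.nan
            print(cam,n,round(k['confidence'],2),np.round(px,1),'surf',np.round(o+d*z,4)); out.setdefault(n,(o,d,px,z))
    return info,pic,dep,out
E
python3 - <<'E'
from h import *
s=ctrl.get_state(); print({k:np.round(v,3).tolist() for k,v in s.items()})
N=['unit','fastener_left_wing','fastener_right_wing','panel_handle','panel_hinge','filter_box','brass_union','spanner','side_cutter']
R={}
for c in ['scene','side']:
    R[c]=look(c,N,c+'0.png')[3]
for n in N:
    if n in R['scene'] and n in R['side']:
        A=[];b=[]
        for c in R:
            o,d,_,_=R[c][n]; d=d/np.linalg.norm(d);P=np.eye(3)-np.outer(d,d);A.append(P);b.append(P@o)
        x=np.linalg.solve(sum(A),sum(b)); print(n,'tri',np.round(x,4),[round(float(np.linalg.norm(P@x-q)),4) for P,q in zip(A,b)])
E
```

```text
pics
{'clock': 0.0, 'qpos': [63.942, 15.847, 86.295, 0.0, 77.962, -6.93], 'joint_vel': [0.004, -0.134, -0.049, -0.015, 0.042, -0.029], 'joint_efforts': [-0.0, -40.459, -23.723, 0.07, 0.035, -0.0], 'ee_pos': [0.188, 0.543, 0.205], 'tool_rot': [[-0.945, 0.328, -0.001], [0.328, 0.945, -0.002], [0.0, -0.002, -1.0]], 'force': [-0.018, 0.285, -0.545], 'ft_torque': [0.021, -0.029, 0.021], 'finger_force': 0.0, 'width': 0.094}
scene unit 0.72 [367.2 315.3] surf [ 0.531  -0.3134  0.076 ]
scene fastener_left_wing 0.67 [297.2 256. ] surf [ 0.4907 -0.1744  0.1201]
scene fastener_right_wing 0.6 [404.6 291.2] surf [ 0.5679 -0.3458  0.1211]
scene fastener_right_wing 0.53 [330.5 387.4] surf [ 0.4547 -0.344   0.0009]
scene panel_handle 0.57 [344.3 269.8] surf [ 0.528  -0.2539  0.1224]
scene panel_hinge 0.9 [389.4 221.9] surf [ 0.6558 -0.1879  0.1527]
scene filter_box 0.73 [240.9 344.8] surf [ 0.3697 -0.2338  0.0303]
scene brass_union 0.49 [300.  353.1] surf [ 0.4499 -0.263   0.0074]
scene spanner 0.85 [335.9 385.6] surf [ 0.4611 -0.3474  0.0039]
scene side_cutter 0.65 [252.6 292.5] surf [ 0.4274 -0.14
[... 413 characters left out ...]
1229  0.0729]
side spanner 0.64 [382.8 250.8] surf [ 0.4575 -0.3434  0.0036]
side side_cutter 0.68 [354.3 327.8] surf [ 0.4595 -0.036   0.0093]
side side_cutter 0.35 [274.1 205.4] surf [ 0.649  -0.1918  0.1525]
fastener_left_wing tri [ 0.495  -0.1636  0.1137] [0.0013, 0.0013]
fastener_right_wing tri [ 0.5752 -0.3395  0.1183] [0.0026, 0.0026]
panel_handle tri [ 0.5292 -0.2539  0.1232] [0.0014, 0.0014]
panel_hinge tri [ 0.6513 -0.1919  0.1531] [0.002, 0.002]
filter_box tri [ 3.817e-01 -1.926e-01 -1.000e-04] [0.0027, 0.0027]
brass_union tri [ 0.4487 -0.2571  0.0012] [0.0045, 0.0045]
spanner tri [ 0.4596 -0.347   0.0028] [0.0019, 0.0019]
side_cutter tri [ 0.4626 -0.0485  0.0005] [0.0006, 0.0006]
```

View pics/scene0.png

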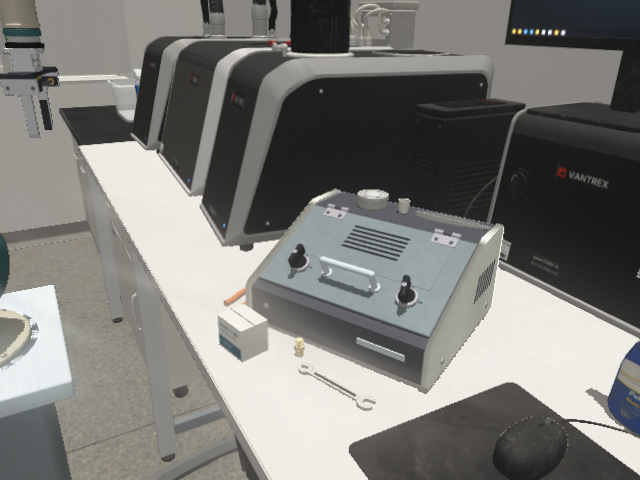

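View pics/side0.png

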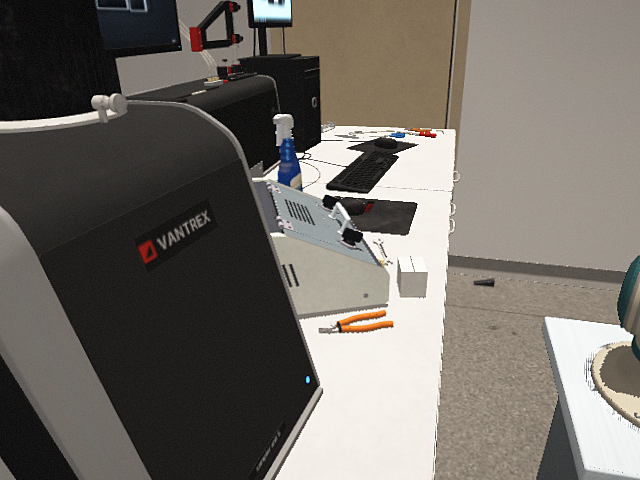

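The scene view shows the fasteners at about (297,257) and (404,291), the handle at (347,272), the carton at (243,332), the brass fitting at (300,348) and the spanner at (337,386). The side view shows the cutters at (355,323). The networks' points agree with both pictures. Next I check obstacle heights along the path from the start pose.

Run:
```python
from h import *
G={}
for c in ['scene','side']:
    info=ctrl.camera_info(c);_,dep=ctrl.capture(c)
    K=np.array([[info['fx'],0,info['cx']],[0,info['fy'],info['cy']],[0,0,1]])
    v,u=np.mgrid[0:480:2,0:640:2]; z=dep[v,u].ravel()
    p=cv2.undistortPoints(np.stack([u.ravel(),v.ravel()],1).astype(float)[:,None],K,np.array(info['dist_coeffs']))[:,0]
    T=np.linalg.inv(np.array(info['camera_from_world']))
    P=(T[:3,:3]@np.stack([p[:,0]*z,-p[:,1]*z,-z])).T+T[:3,3]
    for x,y,h in P[z>0]:
        if 0.1<x<0.9 and -0.6<y<0.7: k=(int(x//.05),int(y//.05)); G[k]=max(G.get(k,-9),h)
print('x\\y  ',*[f'{j*5:4d}' for j in range(13,-13,-1)])
for i in range(2,18): print(f'{i*5:3d}  ',*[f'{G[(i,j)]*100:4.0f}' if (i,j) in G else '   .' for j in range(13,-13,-1)])
```

```text
x\y     65   60   55   50   45   40   35   30   25   20   15   10    5    0   -5  -10  -15  -20  -25  -30  -35  -40  -45  -50  -55  -60
 10    -77  -77  -77   39   35    .    .    .    .    .    0    0    0   16   15    0    0    0    .    .    .    .  -77  -77  -77  -77
 15    -77  -77   28   49   44   35    .    .    .    .   -0   -1   -0   -0   -0   -0   -0   -1    .    .    .    .  -77  -77  -77  -77
 20    -77   34   40   49   39  -77  -77    .    .    .    .    .    .    .    .    .    .    .    .    .    .    .  -77  -77  -77  -77
 25    -76  -77  -77  -77  -77  -77  -77  -72    .    .    .    .    .    .    .    .    .    .    .    .    .    .  -77  -77  -77  -77
 30      0    0    0    0    0    0    0    0    0    0    0    0    0    0    0    0    0    0    0    0    0    0    0    0    0    0
 35      0    0    0    0    0    0    0    0    0    0    0    0    0    0    0    0    0    6    6    0    0    0    0    0    0    0
 40      0    0    0    0    0    0    0    0    0    0    0    0    0    0    1    1    9    8    6    3    1    0    0    1    0    1
 45      0  
[... 511 characters left out ...]
    0    1    4    4
 65     39   39   39   39   39   19   39   39   50   50   50   49   39    .   16   18   18   18   16   16   16   14    0    1    2    2
 70      .   39   39    .   39    .   39   39   50   48   44   50   39    .    .    .   16   18   16   16   16    0    0    0   26   26
 75      .    .   39    .   39    .    .    .    .    .   50   50   39    .    .    .    .   15   16   16   16    0    0    0   26   26
 80     40   40   39    .    .    .    .    .    .   39   39   39   39   21   31   31    .    .    .   15    0    0    0    0    0    .
 85     40   40   39    .    .    .    .    .   39   39   39   39   39   37   31   31    .    .    4    4    4    4    4    4    .    .
```

```bash
python3 -m creep '[[1.6,-4.1,1.8,-6.5],[3.2,-8.2,3.6,-13],[4.8,-12.3,5.4,-19.5],[6.4,-16.4,7.2,-26],[8,-20.5,9,-32.5]]' 4
python3 -m creep '[[1.2,-4.2,0,-6.5],[2.4,-8.4,0,-13],[3.6,-12.6,0,-19.5],[4.8,-16.8,0,-26],[6,-21,0,-32.5]]'
python3 -m creep '[[0.8,-4.2,0,-6.5],[1.6,-8.4,0,-13],[2.4,-12.6,0,-19.5],[3.2,-16.8,0,-26],[4,-21,0,-32.5]]'
python3 -m creep '[[1.4,-3.2,0,-6.5],[2.8,-6.4,0,-13],[4.2,-9.6,0,-19.5],[5.6,-12.8,0,-26],[7,-16,0,-32.5]]'
python3 - <<'E'
from h import *
s=ctrl.get_state(); print(s['clock'],np.round(s['qpos'],1),np.round(s['ee_pos'],4),np.round(s['tool_rot'],3).tolist())
look('wrist',['fastener_left_wing','fastener_right_wing','panel_handle','panel_hinge'],'w0.png')
E
```

```text
clock: 1.6
ee_pos: [0.2686, 0.3366, 0.2963]
tool_rot: [[-0.618, 0.786, 0.001], [0.786, 0.618, 0.0], [-0.0, 0.001, -1.0]]
force: [1.0, -0.3, 0.2]
width: 0.0577
finger_force: 0.0
clock: 2.1
ee_pos: [0.3284, 0.1267, 0.2958]
tool_rot: [[-0.098, 0.995, 0.001], [0.995, 0.098, 0.0], [0.0, 0.001, -1.0]]
force: [1.0, -0.0, -0.4]
width: 0.0401
finger_force: 0.0
clock: 2.6
ee_pos: [0.3684, -0.0835, 0.2958]
tool_rot: [[0.453, 0.892, 0.001], [0.892, -0.453, -0.0], [0.0, 0.001, -1.0]]
force: [1.1, 0.2, 0.4]
width: 0.04
finger_force: 0.0
clock: 3.1
ee_pos: [0.4388, -0.2431, 0.2955]
tool_rot: [[0.861, 0.509, 0.0], [0.509, -0.861, -0.0], [0.0, 0.0, -1.0]]
force: [0.8, 0.6, 0.6]
width: 0.0401
finger_force: 0.0
3.1 [-37.    7.1  85.    0.   87.9  22.5] [ 0.4388 -0.2431  0.2955] [[0.861, 0.509, 0.0], [0.509, -0.861, -0.0], [0.0, 0.0, -1.0]]
wrist fastener_left_wing 0.73 [268.8 116.8] surf [ 0.4945 -0.167   0.1285]
wrist fastener_right_wing 0.76 [486.2 135.7] surf [ 0.5747 -0.3308  0.1268]
wrist panel_handle 0.61 [381.7 135.5] surf [ 0.5289 -0.2546  0.1295]
```

View pics/w0.png

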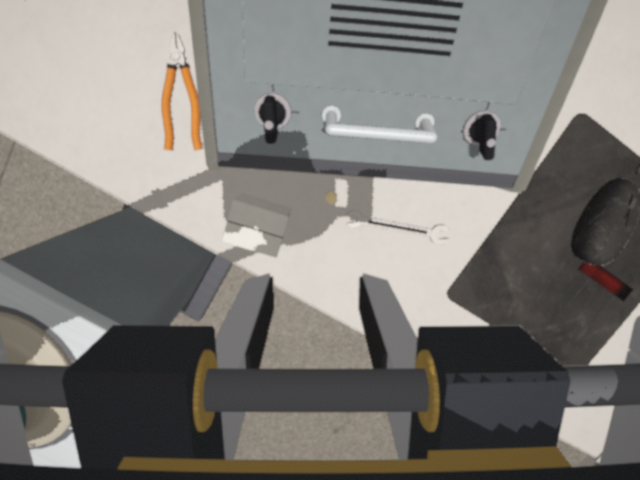

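```bash
cat >> h.py <<'E'
def cloud(cam='wrist'):
    info=ctrl.camera_info(cam);pic,dep=ctrl.capture(cam)
    K=np.array([[info['fx'],0,info['cx']],[0,info['fy'],info['cy']],[0,0,1]])
    v,u=np.mgrid[0:480,0:640]; z=dep.ravel()
    p=cv2.undistortPoints(np.stack([u.ravel(),v.ravel()],1).astype(float)[:,None],K,np.array(info['dist_coeffs']))[:,0]
    T=np.linalg.inv(np.array(info['camera_from_world']))
    P=(T[:3,:3]@np.stack([p[:,0]*z,-p[:,1]*z,-z])).T+T[:3,3]
    return P[z>0]
def fast(P,L=(.495,-.165),R=(.575,-.337),H=(.529,-.254)):
    ax=np.array([.906,.423,0]); ay=np.array([-.423,.906,0])
    n=-np.sin(np.radians(26))*ax+np.array([0,0,np.cos(np.radians(26))])
    c=np.array([*H,.1232]); Q=P-c; h=Q@n
    m=(abs(Q@ay)<.12)&(abs(Q@np.cross(ay,n))<.04)&(abs(h+.031)<.008)   # panel face
    F=P[m]; fc=np.median(F,0); U,S,V=np.linalg.svd(F-F.mean(0),full_matrices=False); n=V[2]*np.sign(V[2][2])
    hx=np.degrees(np.arctan2(-n[1],-n[0])); print('face n tilt',np.degrees(np.arccos(n[2])),'heading',hx,m.sum())
    h=(P-F.mean(0))@n
    ey=np.array([-np.sin(np.radians(hx)),np.cos(np.radians(hx)),0]); ex=np.cross(ey,n)
    for nm,X,r in (('L',L,.026),('R',R,.026),('H',H,.055)):
        q=(abs(h-.026)<.013)&(np.hypot(P[:,0]-X[0],P[:,1]-X[1])<r)
        if nm=='H': q&=h>.025
        W=P[q]; 
        if len(W)<30: print(nm,len(W)); continue
        hh=h[q]; a=np.stack([W@ex,W@ey],1); t=hh>(.026 if nm!='H' else .03); 
        if t.sum()<20: t=hh>0
        b=a[t].astype(np.float32); (cx,cy),(w1,w2),_=cv2.minAreaRect(b)
        _,S,V=np.linalg.svd(b-b.mean(0),full_matrices=False); d=V[0]*np.sign(V[0][0])
        cen=ex*cx+ey*cy+n*(F.mean(0)@n)
        print(nm,t.sum(),'top mid on face',np.round(cen,4),'wing ctr(h=21)',np.round(cen+.021*n,4),'angle',np.degrees(np.arctan2(d[1],d[0])).round(1),'size',round(w1,3),round(w2,3),'h max',hh.max().round(4))
E
python3 - <<'E'
from h import *
fast(cloud())
E
```

```text
face n tilt 26.542705459865957 heading 26.370483275280446 18889
L 491 top mid on face [ 0.5019 -0.1634  0.0982] wing ctr(h=21) [ 0.4935 -0.1675  0.117 ] angle 4.0 size 0.037 0.01 h max 0.0333
R 468 top mid on face [ 0.5848 -0.3312  0.0981] wing ctr(h=21) [ 0.5764 -0.3354  0.1168] angle 15.0 size 0.038 0.01 h max 0.0333
H 1298 top mid on face [ 0.543  -0.2466  0.0981] wing ctr(h=21) [ 0.5346 -0.2508  0.1169] angle -89.9 size 0.011 0.093 h max 0.0372
```

The wrist view shows the left wing at (270,115), nearly up the slope, the right wing at (485,135), slightly turned, and the handle bar at (382,132). The depth fit agrees with the given sizes: 26.5° tilt, 187 mm between wings, wings 38 x 10. The unit's heading is about 26.4°, and the wings are at 4° and 15°. I go to the left wing first.

```bash
python3 -m creep '[[2.7,3.8,0,0],[5.5,7.6,0,0],[5.5,7.6,-4.5,0],[5.5,7.6,-9,0],[5.5,7.6,-12,0]]'
python3 -m creep '[[0,0,-2.5,0],[0,0,-4.5,0],[0,0,-6,0],[0,0,-6.5,0],[0,0,-6.5,0]]'
python3 -m creep '[[0,0,0,0],[0,0,0,0],[0,0,0,0],[0,0,0,0]]' 2.2
python3 - <<'E'
from h import *
look('wrist',['fastener_left_wing'],'w1.png')
E
```

```text
clock: 3.9
ee_pos: [0.4917, -0.1631, 0.1735]
tool_rot: [[0.857, 0.516, -0.002], [0.516, -0.857, 0.001], [-0.001, -0.002, -1.0]]
force: [-0.0, -0.8, 0.7]
width: 0.0399
finger_force: 0.0
clock: 4.4
ee_pos: [0.4928, -0.1648, 0.1105]
tool_rot: [[0.858, 0.514, -0.001], [0.514, -0.858, 0.0], [-0.0, -0.001, -1.0]]
force: [0.8, 0.0, -0.0]
width: 0.0399
finger_force: 0.0
clock: 4.8
ee_pos: [0.4937, -0.1658, 0.111]
tool_rot: [[0.858, 0.513, 0.001], [0.513, -0.858, -0.001], [0.001, 0.001, -1.0]]
force: [-0.5, 0.3, -0.4]
width: 0.022
finger_force: 0.0
wrist fastener_left_wing 0.72 [313.  299.9] surf [ 0.4972 -0.1638  0.1298]
```

View pics/w1.png

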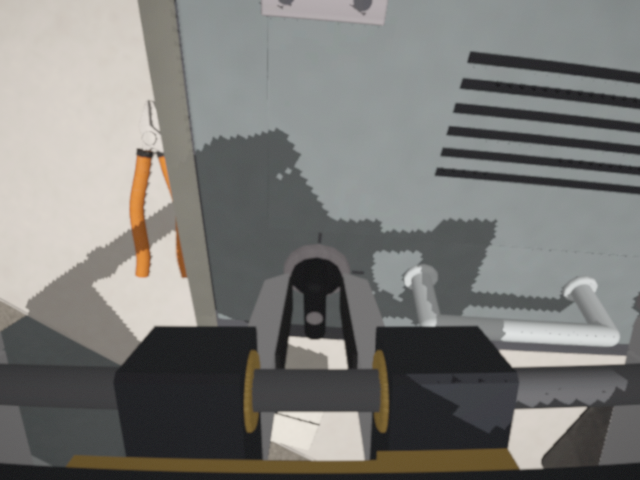

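The left wing sits between the fingers at (315,300), well centred. Now I turn it.

```bash
python3 -m creep '[[0,-0.1,0,7],[0,-0.1,0,14],[0,-0.1,0,21],[0,-0.1,0,28],[0,-0.1,0,35]]'
python3 -m creep '[[0,0,0,7],[0,0,0,14],[0,0,0,21],[0,0,0,28],[0,0,0,35]]'
python3 -m creep '[[0,0,0,5],[0,0,0,10],[0,0,0,15],[0,0,0,20],[0,0,0,20]]'
```

```text
clock: 5.4
ee_pos: [0.4934, -0.1658, 0.1105]
tool_rot: [[0.405, 0.914, 0.0], [0.914, -0.405, 0.002], [0.002, -0.001, -1.0]]
force: [0.2, 1.5, 1.0]
width: 0.0219
finger_force: 4.0
clock: 5.9
ee_pos: [0.4934, -0.1656, 0.1112]
tool_rot: [[-0.193, 0.981, 0.001], [0.981, 0.193, 0.002], [0.002, 0.001, -1.0]]
force: [-0.6, 3.5, 5.8]
width: 0.0219
finger_force: 8.4
clock: 6.4
ee_pos: [0.4932, -0.1657, 0.1115]
tool_rot: [[-0.514, 0.858, 0.0], [0.858, 0.514, 0.002], [0.002, 0.001, -1.0]]
force: [-1.6, 3.8, 6.0]
width: 0.0221
finger_force: 5.9
```

```bash
python3 -m creep '[[0,0,0,3],[0,0,0,6],[0,0,0,9],[0,0,0,9]]'
python3 - <<'E'
from h import *
print(np.round(ctrl.get_state()['ft_torque'],2)); look('wrist',[],'w2.png')
E
```

```text
clock: 6.8
ee_pos: [0.4932, -0.1659, 0.1115]
tool_rot: [[-0.641, 0.767, 0.0], [0.767, 0.641, 0.001], [0.001, 0.001, -1.0]]
force: [-1.8, 2.3, 6.9]
width: 0.0223
finger_force: 5.6
[ 0.46  0.4  -0.03]
```

View pics/w2.png

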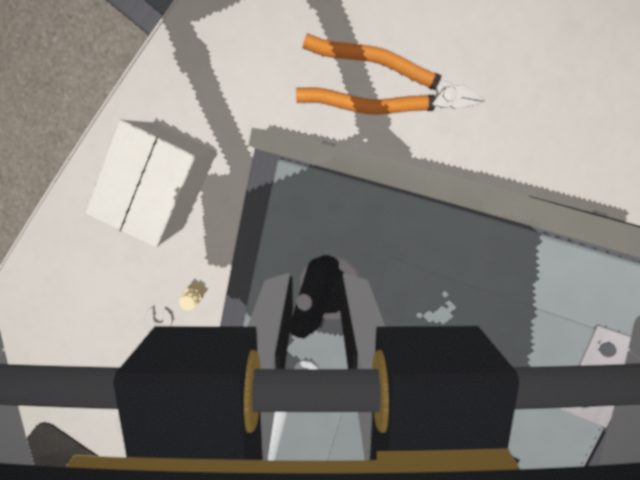

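The wing at about (315,295) is nearly parallel to the panel's lower edge, which runs from (265,150) to (235,300). There is no stop load yet, so I turn a little further.

```bash
python3 -m creep '[[0,0,0,3],[0,0,0,6],[0,0,0,9],[0,0,0,12],[0,0,0,12]]'
python3 - <<'E'
from h import *
print(np.round(ctrl.get_state()['ft_torque'],2))
E
python3 -m creep '[[0,0,0,-8],[0,0,0,-16],[0,0,0,-24],[0,0,1,-24],[0,0,4,-24]]' 3.5
python3 -m creep '[[0,0,5,0],[-2,0,10,0],[-6,-3.5,13,0],[-7,-7,14,0],[-7,-7,14,0]]'
python3 - <<'E'
from h import *
s=ctrl.get_state(); print(s['clock'],np.round(s['qpos'],1),np.round(s['ee_pos'],4))
fast(cloud()); look('wrist',[],'w3.png')
E
```

```text
clock: 7.35
ee_pos: [0.4922, -0.1662, 0.1116]
tool_rot: [[-0.786, 0.618, -0.002], [0.618, 0.786, 0.001], [0.002, -0.0, -1.0]]
force: [-5.1, 2.4, 9.1]
width: 0.0224
finger_force: 13.9
[ 0.28  0.71 -0.33]
clock: 7.85
ee_pos: [0.4915, -0.1659, 0.149]
tool_rot: [[-0.47, 0.882, -0.005], [0.882, 0.47, 0.003], [0.005, -0.004, -1.0]]
force: [0.2, -0.2, 1.2]
width: 0.0352
finger_force: 0.0
clock: 8.35
ee_pos: [0.4226, -0.2418, 0.2944]
tool_rot: [[-0.465, 0.885, 0.005], [0.885, 0.465, -0.007], [-0.009, 0.001, -1.0]]
force: [0.2, 0.0, -0.2]
width: 0.0353
finger_force: 0.0
8.35 [-37.8   5.5  87.   -0.2  87.  -65.6] [ 0.4226 -0.2418  0.2944]
face n tilt 26.573380159465692 heading 26.666935237222408 12275
L 507 top mid on face [ 0.5013 -0.163   0.0981] wing ctr(h=21) [ 0.4929 -0.1672  0.1169] angle -89.7 size 0.038 0.01 h max 0.0336
R 0
H 1041 top mid on face [ 0.5427 -0.2463  0.0979] wing ctr(h=21) [ 0.5343 -0.2505  0.1167] angle 89.9 size 0.01 0.091 h max 0.0377
```

View pics/w3.png

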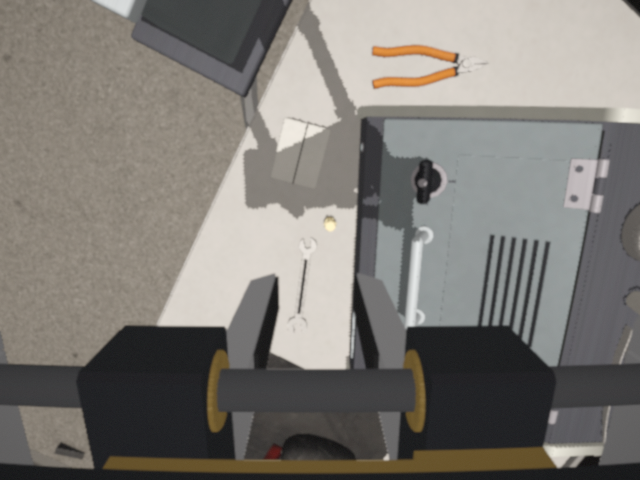

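The left wing at (425,181) is now level (fit 90°), parallel to the handle, and the panel is shut. Next is the right wing.

```bash
python3 -m creep '[[3,-1.8,0,-7.5],[6,-3.6,0,-15],[9,-5.4,0,-22.5],[12,-7.4,0,-30],[15.4,-9.4,0,-37.5]]' 4
python3 -m creep '[[0,0,0,-7.5],[0,0,0,-15],[0,0,0,-22.5],[0,0,-1,-30],[0,0,-4,-37.5]]'
python3 -m creep '[[0,0,-3,0],[0,0,-6,0],[0,0,-8,0],[0,0,-8,0]]'
python3 - <<'E'
from h import *
look('wrist',['fastener_right_wing'],'w4.png'); fast(cloud())
E
```

```text
clock: 8.95
ee_pos: [0.5789, -0.3293, 0.2895]
tool_rot: [[0.169, 0.986, -0.002], [0.986, -0.169, 0.002], [0.002, -0.002, -1.0]]
force: [0.5, 0.2, 1.0]
width: 0.0399
finger_force: 0.0
clock: 9.45
ee_pos: [0.5797, -0.3297, 0.252]
tool_rot: [[0.734, 0.679, 0.004], [0.679, -0.734, -0.002], [0.002, 0.005, -1.0]]
force: [0.3, -0.0, -0.1]
width: 0.0401
finger_force: 0.0
clock: 9.85
ee_pos: [0.5759, -0.3274, 0.1659]
tool_rot: [[0.731, 0.683, -0.007], [0.683, -0.731, 0.006], [-0.001, -0.009, -1.0]]
force: [-0.2, -0.2, 0.4]
width: 0.0401
finger_force: 0.0
wrist fastener_right_wing 0.56 [330.4 269.5] surf [ 0.5807 -0.3352  0.1277]
face n tilt 26.728114758372918 heading 26.278999487424837 28639
L 617 top mid on face [ 0.5055 -0.1702  0.0982] wing ctr(h=21) [ 0.497  -0.1744  0.117 ] angle 86.2 size 0.023 0.011 h max 0.0328
R 784 top mid on face [ 0.5852 -0.331   0.0984] wing ctr(h=21) [ 0.5767 -0.3351  0.1172] angle 15.9 size 0.038 0.01 h max 0.0321
H 2491 top mid on face [ 0.5443 -0.2472  0.0986] wing ctr(h=21) [ 0.5359 -0.2514  0.1174] angle -89.7 size 0.094 0.011 h max 0.0368
```

View pics/w4.png

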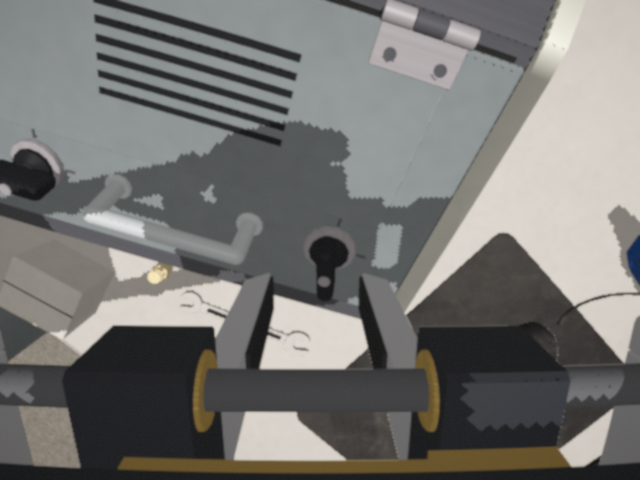

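The right wing at (327,262) lies between the open fingers. I shift 7.5 mm in -y, lower and turn it.

```bash
python3 -m creep '[[0.1,-0.7,0,0],[0.1,-0.7,-3,0],[0.1,-0.7,-5.5,0],[0.1,-0.7,-5.5,0],[0.1,-0.7,-5.5,0]]'
python3 -m creep '[[0,0,0,0],[0,0,0,0],[0,0,0,0],[0,0,0,0]]' 2.2
python3 -m creep '[[0,0,0,7],[0,0,0,14],[0,0,0,21],[0,0,0,28],[0,0,0,35]]'
python3 -m creep '[[0,0,0,7],[0,0,0,14],[0,0,0,21],[0,0,0,28],[0,0,0,35]]'
python3 -m creep '[[0,0,0,5],[0,0,0,10],[0,0,0,15],[0,0,0,20],[0,0,0,20]]'
python3 - <<'E'
from h import *
s=ctrl.get_state();print(np.round(s['ft_torque'],2),s['qpos'])
E
```

```text
clock: 10.5
ee_pos: [0.579, -0.3384, 0.1165]
tool_rot: [[0.733, 0.68, 0.001], [0.68, -0.733, -0.001], [0.0, 0.001, -1.0]]
force: [-0.6, -0.4, 0.5]
width: 0.04
finger_force: 0.0
clock: 10.9
ee_pos: [0.5787, -0.3379, 0.1162]
tool_rot: [[0.733, 0.68, 0.001], [0.68, -0.733, -0.001], [0.0, 0.001, -1.0]]
force: [-1.0, 0.3, 0.7]
width: 0.0221
finger_force: 0.0
clock: 11.4
ee_pos: [0.5771, -0.3339, 0.1152]
tool_rot: [[0.206, 0.979, -0.003], [0.979, -0.206, 0.007], [0.006, -0.004, -1.0]]
force: [-1.6, 6.3, 1.6]
width: 0.0224
finger_force: 3.0
clock: 11.9
ee_pos: [0.5758, -0.3349, 0.115]
tool_rot: [[-0.393, 0.919, -0.006], [0.919, 0.393, 0.005], [0.007, -0.003, -1.0]]
force: [-4.0, 3.2, 2.4]
width: 0.0222
finger_force: 3.3
clock: 12.4
ee_pos: [0.5761, -0.3367, 0.1153]
tool_rot: [[-0.68, 0.733, -0.005], [0.733, 0.68, 0.002], [0.005, -0.002, -1.0]]
force: [-5.4, 1.3, 2.6]
width: 0.0219
finger_force: 2.5
[ 0.14  1.   -0.1 ] [-3.62388986e+01  2.70163294e+01  8.16664020e+01 -6.31831813e-02
  7.15967380e+01 -7.90897817e+01]
```

```bash
python3 -m creep '[[0,0,0,3],[0,0,0,6],[0,0,0,9],[0,0,0,12],[0,0,0,12]]'
python3 - <<'E'
from h import *
print(np.round(ctrl.get_state()['ft_torque'],2))
E
python3 -m creep '[[0,0,0,-8],[0,0,0,-16],[0,0,0,-24],[0,0,1,-27],[0,0,4,-29]]' 3.5
python3 -m creep '[[0,0,5,0],[-2,0,10,0],[-6,1,12,0],[-10,3,13,0],[-10,3,13,0]]'
python3 - <<'E'
from h import *
s=ctrl.get_state(); print(s['clock'],np.round(s['ee_pos'],4),s['tool_rot'])
fast(cloud()); look('wrist',['panel_handle'],'w5.png')
E
```

```text
clock: 12.9
ee_pos: [0.5763, -0.3373, 0.1154]
tool_rot: [[-0.817, 0.577, -0.004], [0.577, 0.817, 0.001], [0.004, -0.001, -1.0]]
force: [-5.2, 0.5, 1.3]
width: 0.0223
finger_force: 7.2
[ 0.14  0.93 -0.2 ]
clock: 13.4
ee_pos: [0.5775, -0.3368, 0.1529]
tool_rot: [[-0.433, 0.901, -0.004], [0.901, 0.433, 0.003], [0.005, -0.002, -1.0]]
force: [0.2, -0.3, 0.0]
width: 0.035
finger_force: 0.0
clock: 13.9
ee_pos: [0.4755, -0.3061, 0.2891]
tool_rot: [[-0.434, 0.901, 0.003], [0.901, 0.434, -0.002], [-0.003, 0.002, -1.0]]
force: [0.7, -0.9, -0.6]
width: 0.0348
finger_force: 0.0
13.9 [ 0.4755 -0.3061  0.2891] [[-0.43389892  0.90095691  0.00289242]
 [ 0.90095486  0.43390584 -0.002464  ]
 [-0.00347499  0.00153682 -0.99999278]]
face n tilt 26.514162486810818 heading 26.36538743713486 18681
L 610 top mid on face [ 0.5014 -0.1635  0.0979] wing ctr(h=21) [ 0.493  -0.1676  0.1167] angle 89.4 size 0.011 0.038 h max 0.0338
R 403 top mid on face [ 0.5847 -0.3308  0.0981] wing ctr(h=21) [ 0.5763 -0.3349  0.1169] angle -87.2 size 0.01 0.037 h max 0.0327
H 1292 top mid on face [ 0.543  -0.2471  0.098 ] wing ctr(h=21) [ 0.5346 -0.2513  0.1168] angle -90.0 size 0.093 0.01 h max 0.0385
wrist panel_handle 0.57 [400.8 192.5] surf [ 0.5315 -0.2551  0.1303]
```

View pics/w5.png

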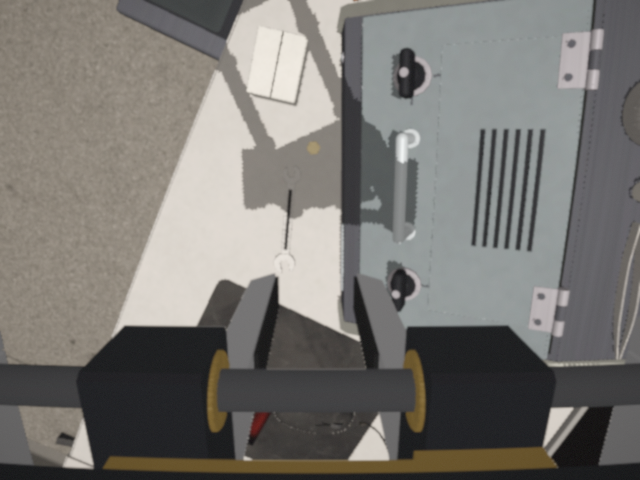

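Both wings look level, at (405,73) and (402,290), and the panel is shut. The handle bar runs from (403,140) to (400,238). I now go to the handle.

```bash
python3 -m creep '[[2.8,2.7,0,0.5],[5.5,5.3,0,0.5],[5.5,5.3,-4.5,0.5],[5.5,5.3,-9,0.5],[5.5,5.3,-10,0.5]]'
python3 -m creep '[[0,0,-1,0],[0,0,-1,0],[0,0,-1,0]]'
python3 - <<'E'
from h import *
fast(cloud()); print(ctrl.get_state()['ee_pos'])
E
```

```text
clock: 14.55
ee_pos: [0.5317, -0.2527, 0.1791]
tool_rot: [[-0.445, 0.896, -0.009], [0.896, 0.445, 0.006], [0.009, -0.005, -1.0]]
force: [-0.6, 0.7, -0.8]
width: 0.035
finger_force: 0.0
clock: 14.85
ee_pos: [0.5347, -0.2557, 0.1771]
tool_rot: [[-0.444, 0.896, 0.003], [0.896, 0.444, -0.002], [-0.003, 0.002, -1.0]]
force: [0.2, -0.0, 0.8]
width: 0.0349
finger_force: 0.0
face n tilt 26.605677687230823 heading 26.314384586526796 28421
L 1266 top mid on face [ 0.5017 -0.1628  0.0982] wing ctr(h=21) [ 0.4932 -0.167   0.117 ] angle 89.9 size 0.038 0.01 h max 0.0334
R 98 top mid on face [ 0.5776 -0.316   0.0983] wing ctr(h=21) [ 0.5692 -0.3202  0.1171] angle 1.3 size 0.009 0.005 h max 0.0313
H 2459 top mid on face [ 0.5432 -0.2466  0.0983] wing ctr(h=21) [ 0.5347 -0.2508  0.117 ] angle -89.9 size 0.011 0.092 h max 0.0373
[ 0.53468807 -0.25572047  0.1774224 ]
```

```bash
python3 -m creep '[[-0.4,0.3,-3,0],[-0.4,0.3,-5.5,0],[-0.4,0.3,-6.6,0],[-0.4,0.3,-6.6,0],[-0.4,0.3,-6.6,0]]'
python3 -m creep '[[0,0,0,0],[0,0,0,0],[0,0,0,0],[0,0,0,0],[0,0,0,0]]' 0.4
python3 - <<'E'
from h import *
print('arc: shift (cm) of handle per opening angle')
u=np.array([np.cos(np.radians(26.35)),np.sin(np.radians(26.35))])
a0=np.radians(26); 
def hp(q):
    t=a0-q # panel slope down from hinge
    X=-.135*np.cos(t)-.036*np.sin(t); Z=-.135*np.sin(t)+.036*np.cos(t); return X,Z
X0,Z0=hp(0)
for q in np.arange(.1,1.36,.1).tolist()+[1.31,1.34]:
    X,Z=hp(q); print(round(q,2),np.round(100*np.array([*((X-X0)*u),Z-Z0]),1).tolist())
E
```

```text
clock: 15.4
ee_pos: [0.5304, -0.2524, 0.1109]
tool_rot: [[-0.444, 0.896, 0.002], [0.896, 0.444, -0.001], [-0.002, 0.001, -1.0]]
force: [0.3, -0.7, 0.7]
width: 0.0349
finger_force: 0.0
clock: 15.9
ee_pos: [0.53, -0.2518, 0.1101]
tool_rot: [[-0.444, 0.896, 0.001], [0.896, 0.444, -0.0], [-0.001, 0.001, -1.0]]
force: [0.3, 0.8, 3.1]
width: 0.0091
finger_force: 30.0
arc: shift (cm) of handle per opening angle
0.1 [-0.2, -0.1, 1.4]
0.2 [-0.2, -0.1, 2.8]
0.3 [-0.2, -0.1, 4.2]
0.4 [0.0, 0.0, 5.6]
0.5 [0.4, 0.2, 6.9]
0.6 [0.8, 0.4, 8.2]
0.7 [1.3, 0.7, 9.5]
0.8 [2.0, 1.0, 10.6]
0.9 [2.8, 1.4, 11.8]
1.0 [3.6, 1.8, 12.8]
1.1 [4.6, 2.3, 13.7]
1.2 [5.6, 2.8, 14.5]
1.3 [6.7, 3.3, 15.2]
1.31 [6.8, 3.4, 15.2]
1.34 [7.1, 3.5, 15.4]
```

Gripped. I lift slowly along the arc, at 0.05 rad per row, relative to the start of each call.

```bash
python3 -m creep '[[-0.1,0,0.7,0],[-0.2,-0.1,1.4,0],[-0.2,-0.1,2.1,0],[-0.2,-0.1,2.8,0],[-0.2,-0.1,2.8,0]]'
python3 -m creep '[[0,0,0.7,0],[0,0,1.4,0],[0.1,0,2.1,0],[0.2,0.1,2.8,0],[0.4,0.2,3.5,0]]'
python3 - <<'E'
from h import *
s=ctrl.get_state();print(np.round(s['ft_torque'],2),s['qpos'].__repr__())
E
```

```text
clock: 16.4
ee_pos: [0.5276, -0.2529, 0.1388]
tool_rot: [[-0.444, 0.896, 0.001], [0.896, 0.444, -0.001], [-0.001, 0.001, -1.0]]
force: [2.4, -0.1, -0.3]
width: 0.0094
finger_force: 30.0
clock: 16.9
ee_pos: [0.5312, -0.251, 0.1724]
tool_rot: [[-0.444, 0.896, -0.001], [0.896, 0.444, -0.001], [-0.0, -0.001, -1.0]]
force: [3.9, -2.8, -7.9]
width: 0.0091
finger_force: 30.0
[-0.61 -0.45  0.  ] array([-3.20448883e+01,  1.80279072e+01,  8.77870924e+01, -4.91339465e-02,
        7.42036116e+01, -5.84127184e+01])
```

```bash
python3 -m creep '[[0.2,0.1,0.6,0],[0.4,0.2,1.3,0],[0.6,0.3,1.9,0],[0.8,0.4,2.6,0],[1.1,0.6,3.2,0]]'
python3 -m creep '[[0.3,0.1,0.6,0],[0.7,0.3,1.1,0],[1.1,0.5,1.7,0],[1.5,0.7,2.3,0],[1.9,0.9,2.8,0]]'
python3 -m creep '[[0.4,0.2,0.5,0],[0.9,0.4,1,0],[1.4,0.7,1.4,0],[1.9,0.9,1.8,0],[2.4,1.2,2.2,0]]'
python3 -m creep '[[0.5,0.2,0.4,0],[1.0,0.5,0.6,0],[1.2,0.6,0.8,0],[1.2,0.6,0.8,0]]'
```

```text
clock: 17.4
ee_pos: [0.542, -0.2456, 0.2051]
tool_rot: [[-0.444, 0.896, -0.001], [0.896, 0.444, -0.002], [-0.001, -0.002, -1.0]]
force: [0.4, -5.9, -6.3]
width: 0.009
finger_force: 30.0
clock: 17.9
ee_pos: [0.5589, -0.2372, 0.2336]
tool_rot: [[-0.444, 0.896, -0.005], [0.896, 0.444, -0.003], [-0.001, -0.006, -1.0]]
force: [-4.7, -7.6, -2.1]
width: 0.009
finger_force: 30.0
clock: 18.4
ee_pos: [0.5813, -0.2262, 0.2569]
tool_rot: [[-0.443, 0.896, -0.007], [0.896, 0.443, -0.006], [-0.002, -0.009, -1.0]]
force: [-7.5, -7.5, 5.1]
width: 0.0091
finger_force: 30.0
clock: 18.8
ee_pos: [0.5943, -0.2197, 0.2662]
tool_rot: [[-0.443, 0.896, -0.004], [0.896, 0.443, -0.006], [-0.003, -0.006, -1.0]]
force: [-7.7, -6.5, 7.9]
width: 0.0089
finger_force: 30.0
```

```bash
python3 -m creep '[[0.2,0.1,0.1,0],[0.4,0.2,0.2,0],[0.6,0.3,0.3,0],[0.6,0.3,0.3,0]]'
python3 -m creep '[[0.2,0.1,0.1,0],[0.4,0.2,0.2,0],[0.4,0.2,0.2,0]]'
```

```text
clock: 19.2
ee_pos: [0.5979, -0.2179, 0.2685]
tool_rot: [[-0.443, 0.897, -0.009], [0.897, 0.443, -0.007], [-0.002, -0.011, -1.0]]
force: [-11.3, -8.3, 7.5]
width: 0.0087
finger_force: 30.0
clock: 19.5
ee_pos: [0.5979, -0.2178, 0.2686]
tool_rot: [[-0.441, 0.897, -0.019], [0.897, 0.441, -0.01], [-0.0, -0.021, -1.0]]
force: [-16.6, -12.9, 1.9]
width: 0.009
finger_force: 30.0
```

At the stop: the force rises and the position holds. I relieve the load, release and retreat upward.

```bash
python3 -m creep '[[-0.2,-0.1,-0.1,0],[-0.4,-0.2,-0.2,0],[-0.4,-0.2,-0.2,0]]'
python3 -m creep '[[0,0,0,0],[0,0,0,0],[0,0,0,0],[0,0,0.3,0],[0,0,1,0]]' 3
python3 -m creep '[[0,0,2,0],[0,0,4,0],[0,0,6,0],[0,0,8,0],[0,0,9,0]]'
python3 -m creep '[[-3,-2,1,0],[-7,-4,2,0],[-11,-6,2,0],[-15,-8,2,0],[-17,-9,2,0]]'
python3 - <<'E'
from h import *
s=ctrl.get_state();print(s['clock'],s['force'],s['qpos'])
look('scene',['panel_handle','fastener_left_wing','fastener_right_wing'],'s1.png')
look('side',['panel_handle','filter_box','spanner','brass_union','side_cutter'],'d1.png')
E
```

```text
clock: 19.8
ee_pos: [0.5979, -0.2179, 0.2685]
tool_rot: [[-0.442, 0.897, -0.008], [0.897, 0.442, -0.007], [-0.002, -0.01, -1.0]]
force: [-11.0, -8.9, 6.3]
width: 0.0088
finger_force: 30.0
clock: 20.3
ee_pos: [0.6033, -0.2136, 0.2754]
tool_rot: [[-0.445, 0.896, -0.001], [0.896, 0.445, 0.002], [0.002, -0.0, -1.0]]
force: [0.9, -0.6, -0.1]
width: 0.0296
finger_force: 0.0
clock: 20.8
ee_pos: [0.6041, -0.2144, 0.368]
tool_rot: [[-0.445, 0.896, 0.003], [0.896, 0.445, -0.001], [-0.002, 0.003, -1.0]]
force: [0.4, 0.4, 0.3]
width: 0.0303
finger_force: 0.0
clock: 21.3
ee_pos: [0.4306, -0.3053, 0.386]
tool_rot: [[-0.443, 0.897, -0.001], [0.897, 0.443, -0.0], [-0.0, -0.001, -1.0]]
force: [0.1, 1.0, -0.3]
width: 0.0303
finger_force: 0.0
21.3 [ 0.06708651  1.00405564 -0.32253746] [-4.28603693e+01  8.98923830e+00  7.04815116e+01 -4.46957004e-02
  1.00542986e+02 -6.91367764e+01]
scene panel_handle 0.63 [376.3 156.9] surf [ 0.5618 -0.2707  0.2917]
scene fastener_left_wing 0.47 [320.1 151.8] surf [ 0.5234 -0.1846  0.2842]
scene fastener_right_wing 0.57 [435.8 172.1] surf [ 0.6045 -0.3426  0.2833]
side panel_handle 0.69 [300.6 138.7] surf [ 0.5945 -0.2043  0.2801]
side filter_box 0.64 [410.6 289.8] surf [ 0.3803 -0.1677  0.0159]
side spanner 0.67 [382.7 251.4] surf [ 0.4569 -0.3383  0.0046]
side brass_union 0.47 [383.1 271.9] surf [ 0.4271 -0.1246  0.071 ]
side side_cutter 0.57 [353.2 325.2] surf [ 0.4655 -0.0567 -0.0007]
```

View pics/s1.png

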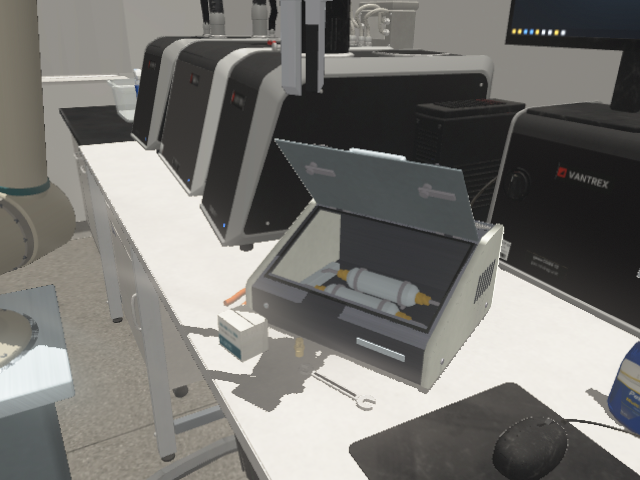

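View pics/d1.png

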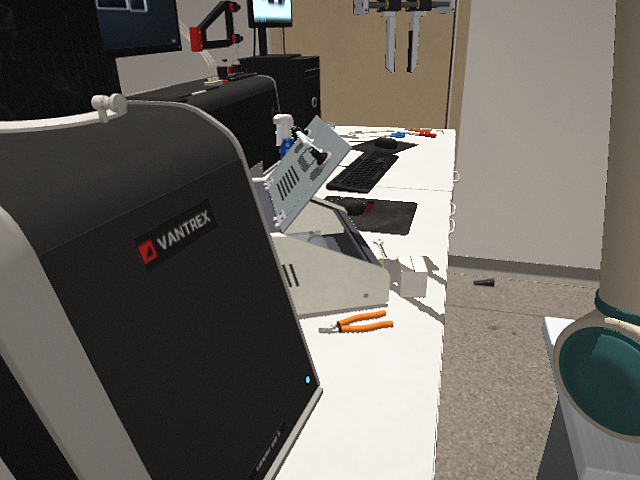

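The panel stands open (scene (375,185), side (310,170)) and the carton, fitting, spanner and cutters are where they were. I check the opening angle before handing in.

Run:
```python
from h import *
u=np.array([.896,.444,0]);v=np.array([-.444,.896,0])
for c in ['scene','side']:
    P=cloud(c); Q=P-np.array([.6513,-.1919,.153]); X=Q@u;Y=Q@v;Z=Q[:,2]
    m=(abs(Y)<.13)&(X<-.02)&(X>-.12)&(abs(Z+X*np.tan(np.radians(49)))<.025)&(Z>.03)
    if m.sum()<100: continue
    F=P[m]
    for _ in range(4):
        ce=F.mean(0); n=np.linalg.svd(F-ce,full_matrices=False)[2][2]; F=F[abs((F-ce)@n)<.003]
    print(c,len(F),'slope deg',np.degrees(np.arccos(abs(n[2]))))
```

```text
scene 7478 slope deg 49.06527170159993
side 2812 slope deg 48.72612223377604
```

The slope is 49°, which is fully open.

```bash
python3 -c "
from bench import ctrl
print(ctrl.job_done())"
```

```text
the job is handed in; nothing more can be done
None
```

Job handed in: both fasteners were turned to unlocked with the panel shut, the panel was then lifted to its stop (measured at 49°) and stayed there when released, and the carton, brass fitting, spanner and side cutters look undisturbed.

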